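Rack the desiccator plates to dry

ROBOT

A 6-joint arm with a two-finger parallel gripper is mounted at the origin on the work surface. World frame = base frame: x ahead of the robot, y to its left, z up, the work surface at z = 0. Lengths are in mm, angles in rad, forces in N, time in s.
With the tool pointing down it reaches from about 275 to 750 mm from the base axis. Payload 10.2 kg.
Tool frame: the origin (TCP) lies on the centre line of the jaws, within the pads' length; the fingertips stand 19 mm ahead of it and the grasp point (between the pads) is the TCP; z points along the fingers, y is the line along which they close (so a half turn about z gives the same grasp; the last joint's range is limited). The gripper opens to 85 mm and grips with 20 to 120 N. Pads are 22 mm wide; open, the fingers measure 114 mm over their backs; the gripper's body (76 mm by 85 mm) begins 54 mm behind the grasp point. The pads swing forward as they close: fully open they stand 13 mm farther back than shut.
Start: joints at [-1.502, 0.313, 1.498, -0, 1.331, -0.223], TCP at [151.017, -502.817, 250.294] pointing down, gripper open.
Joint ranges: [-2.94, 2.94], [-0.97, 2.17], [0.19, 2.56], [-1.23, 4.37], [0.02, 3.11], [-2.88, 2.88]. Speed limits (rad/s): [2.39, 2.39, 3.01, 3.14, 3.14, 3.14].

INTERFACE

Orientations are given as a unit quaternion [w, x, y, z].
In Python, from rig import sense, capture, finish_job, regions_of, mark_of gives the robot as it stands.
- The arm moves only by the tool jog_arm, never from a script. Its argument "series" is text: rows parted by semicolons, each of 7 numbers parted by spaces: the shift along the tool's x, y, z in units of 0.4 m (1.0 is 0.4 m), then the turn, a rotation vector about the tool's x, y, z in units of pi/2 rad (1.0 is pi/2 rad), then the opening, from -1 (shut) to 1 (fully open). A call has 1 to 20 rows; each row is the pose to reach, as a shift and turn from the pose commanded when the call began, along the tool's axes at that moment; what a row does not reach only later rows make up. A row lasts 1/8 s, in which the tool goes at most 62.5 mm and 10.7 degrees, less where a joint would pass 70% of its speed; a pose out of reach is approached as far as the arm can. A call with a number of a shift or a turn outside -1 to 1 is refused whole. A call with a gripper value outside its range is refused whole. The fingers move at their own pace and stop on an object; "grip_force" is the grip in N (left out, the last holds). Time passes only in rows, so rows that repeat a pose let the fingers close. It gives the time, the measured TCP pose, the force, the opening and the grip force at its end, in the units of the state.
- sense(): the state, without advancing time (a new reading comes with each control period).
- capture(name): name is "side" or "top"; returns a dict with "img" (420x560x3 uint8, red, green, blue), "intrinsics" (3x3 intrinsics, pixels), "dist_coeffs" ([k1, k2, p1, p2, k3] as OpenCV has them; the pictures are not rectified), "R" (3x3) and "t" (3): a world point X has camera coordinates R X + t. Camera axes: x right, y down, z forward; pixel columns grow to the right and rows downward; lengths in mm; the calibration is good to about 2 mm. A picture is of the moment at which its call begins. There is no depth.
- finish_job(): hands the job in; it is judged then, once.
Trained networks look in a picture, given as the dict that the camera call returned (one of the last four; its "shot" number tells which), for a name from the list of things; names that differ only in an ending like _2 or _b are one class to them, and where a whole thing is asked for, a point or a joint stands for the part that bears it (a point fixed in the world has none). Each returns a list of dicts, best first, with "confidence" (0 to 1); they miss things now and then, are a little off and sometimes report something else, mostly with a low value. They report only what shows in the picture. A call takes as long as a camera call. They do not tell look-alikes from the thing itself.
- regions_of(label, picture): "region" (420x560 bool, what is visible of it) and "point" ([row, column] in pixels, amid what is visible of it).
- mark_of(label, picture): "point" ([row, column] in pixels: a listed point, or the origin of a listed thing).
The state is a dict: "time_s": time; "joints": joint angles; "dq": joint speeds; "tau": joint torques, N m; "eef_pos": TCP position; "ee_rot": TCP orientation; "force": force on the tool from outside, world axes, zero at the start; "wrist_torque": the same for the moment, N m; "grip_width": opening from 0.0 (shut) to 1.0 (fully open); "grip_force": force on a finger pad.
Only numpy, scipy, OpenCV 4.12 (cv2) and the standard library are available. Lean on these libraries where they do the work, as an engineer would, in place of code of your own. Each camera call takes 0.05 s, during which the arm holds its last target. There are 200 camera calls.

TASK

Two washed porcelain plates lean on wire stands. Stand them upright between the tines of the drying rack: first the larger one, in the end bay next to the rack's carrying loop, then the smaller one, in the last bay at the opposite end. Lower each plate until it rests on the rack's rails before letting go, do not drop it, and leave the plate already in the rack and everything else on the bench where it is.

Things in the scene. Friction and masses are not known exactly. Their poses are not given: they have to be found in the camera images.
- plate_large: larger white perforated porcelain plate: a flat round disc 110 mm across and 7 mm thick, both faces alike (the small dark holes are only looks). Origin at the centre of the disc, its z axis normal to the faces. About 150 g. At first it leans 30 deg from upright, top edge towards its stand's -x, upper face looking to +x and up; the top 25 mm is free on both faces to be pinched.
- plate_small: smaller white perforated porcelain plate: a flat round disc 84 mm across and 7 mm thick, both faces alike (the small dark holes are only looks). Origin at the centre of the disc, its z axis normal to the faces. About 90 g. At first it leans 30 deg from upright, top edge towards its stand's -x, upper face looking to +x and up; the top 25 mm is free on both faces to be pinched.
- stand_large: fixed stand of 6 mm steel wire carrying the 110 mm plate. Origin on the bench; in its frame (yaw only) the plate's centre starts at x -4, y 0, z 72 mm. Two back wires at y +-32 mm support the plate's lower part up to 84 mm above the bench and end in 15 mm hooks under and in front of its lower edge: draw the plate 40 mm along its own plane to clear them.
- stand_small: fixed stand of 6 mm steel wire carrying the 84 mm plate. Origin on the bench; in its frame (yaw only) the plate's centre starts at x 1, y 0, z 63 mm. Two back wires at y +-24 mm support the plate's lower part up to 70 mm above the bench and end in 15 mm hooks under and in front of its lower edge: draw the plate 40 mm along its own plane to clear them.
- rack: fixed wire rack. Origin on the bench under its centre. Two 6 mm rails, axes 25 mm up, run along y at x +-32 mm; each has 10 upright tines (5 mm thick, 18 mm apart, y -81 to +81 mm, tops 72 mm up): 9 bays, 13 mm clear. A plate stands in a bay, faces towards +-y, edge on both rails. A carrying loop 78 mm high rises beyond the +y end, out to y 128 mm.
- bay_loop (a point): centre of the end bay beside the carrying loop (rack frame x 0, y +72 mm, 25 mm above the bench, midway between the rail axes); axes as the rack's. The larger plate, resting on the rails, has its centre 48 mm above this point.
- bay_far (a point): centre of the end bay away from the loop (rack frame x 0, y -72 mm, 25 mm above the bench); axes as the rack's. The smaller plate, resting on the rails, has its centre 32 mm above this point.
- plate_mid: middle-sized white perforated porcelain plate: a flat round disc 96 mm across and 7 mm thick, both faces alike (the small dark holes are only looks). Origin at the centre of the disc, its z axis normal to the faces. It stands already in the middle bay of the rack, top edge 113 mm above the bench, and is to be left there.
- jar: closed jar, 48 mm across, 60 mm high; origin at the centre of its underside; loose, to be left alone.
- cup: white paper cup, open, 68 mm across the rim, 75 mm high; origin at the centre of its underside; loose, to be left alone.
- slide_box: black flat slide box, 85 x 60 x 22 mm; origin at the centre of its underside; loose, to be left alone.
- timer: white flat timer, 60 x 60 x 18 mm; origin at the centre of its underside; loose, to be left alone.
- tweezers: steel tweezers lying flat, 110 mm long, 4 mm high; origin at the centre of its underside; loose, to be left alone.
- dropper: small white-capped bottle, 32 mm across, 70 mm high; origin at the centre of its underside; loose, to be left alone.
Things that resemble listed ones, but are neither listed nor needed, are in the scene too. What is shaped like the plate_small but pink, purple or yellow is not meant.

How it is judged (in metres and radians):
On the way, in this order (a step that is already met when the one before it is completed fails the run):
1. the larger plate is lowered, still held, onto the rails in the end bay beside the loop (x of plate_large in the frame of bay_loop between -0.008 and 0.008 m and y of plate_large in the frame of bay_loop between -0.008 and 0.008 m and z of plate_large in the frame of bay_loop between 0.0414 and 0.0554 m and angle between the z axis of plate_large and the y axis of rack, either way round below 0.25 rad and contact force between the fingers and plate_large above 0.5 N), for 0.1 s.
2. with the larger plate released there, the smaller plate is lowered, still held, onto the rails in the end bay away from the loop (x of plate_small in the frame of bay_far between -0.008 and 0.008 m and y of plate_small in the frame of bay_far between -0.008 and 0.008 m and z of plate_small in the frame of bay_far between 0.0246 and 0.0386 m and angle between the z axis of each of plate_small, plate_large and the y axis of rack, either way round below 0.25 rad and contact force between the fingers and plate_small above 0.5 N and x of plate_large in the frame of bay_loop between -0.008 and 0.008 m and y of plate_large in the frame of bay_loop between -0.008 and 0.008 m and z of plate_large in the frame of bay_loop between 0.0414 and 0.0554 m), for 0.1 s.
At the end, for the whole second after the job is handed in: Larger plate in the end bay by the loop, smaller in the other end bay: each centre within 8 mm of the bay centre along and across the rack and 7 mm of its resting height, normal within 0.25 rad of the rack's long axis, at rest, not touched by the fingers (x of plate_large in the frame of bay_loop between -0.008 and 0.008 m and y of plate_large in the frame of bay_loop between -0.008 and 0.008 m and z of plate_large in the frame of bay_loop between 0.0414 and 0.0554 m and angle between the z axis of each of plate_large, plate_small and the y axis of rack, either way round below 0.25 rad and x of plate_small in the frame of bay_far between -0.008 and 0.008 m and y of plate_small in the frame of bay_far between -0.008 and 0.008 m and z of plate_small in the frame of bay_far between 0.0246 and 0.0386 m and linear speed of each of plate_large, plate_small below 0.03 m/s and angular speed of each of plate_large, plate_small below 0.3 rad/s and contact force between the fingers and plate_large below 0.05 N and contact force between the fingers and plate_small below 0.05 N).
It fails at once if the plate already in the rack is moved by more than 15 mm (distance of plate_mid from where it was at the start of the episode above 0.015 m).
It fails at once if a bystander on the bench (jar, cup, slide box, timer, tweezers, dropper bottle) is moved by more than 30 mm (distance of any of jar, cup, slide_box, timer, tweezers, dropper from where it was at the start of the episode above 0.03 m).
It also fails if it takes over 58 s, if anything falls off the work surface, if the arm or the gripper's body presses on something with over 40 N, if the wrist force passes 120 N, or if a joint passes its speed limit or range.

## Working session

There is one attempt and no reset: what is moved stays moved. The work goes in short steps, Python scripts to look and compute and a tool call to move; the robot and the scene stay as the last step left them, time stands still between calls to the robot, and variables do not carry over. Pictures are saved under pics/ and viewed, at most 13 in all, crops included, and the job is handed in when it is done.

Besides the shell and the picture viewer there is one more tool, called after "Call:" in YAML: its name, and indented under it one key for each argument. jog_arm: Moves the arm, as the interface text tells. Shifts and turns lie within -1 to 1; 1 stands for 0.4 m of shift or pi/2 rad of turn. Its arguments: {"type":"object","properties":{"series":{"type":"string"},"grip_force":{"type":"number"}},"required":["series"]}

```bash
mkdir -p pics; ls
cat > h.py <<'E'
import numpy as np,cv2
from rig import *
def ray(c,p):
    k=np.array(c['intrinsics'],float);d=np.array(c['dist_coeffs'],float)
    u=cv2.undistortPoints(np.array([[[p[1],p[0]]]],float),k,d)[0,0]
    R=np.array(c['R']);t=np.array(c['t']).ravel()
    v=R.T@np.array([u[0],u[1],1]);return -R.T@t,v/np.linalg.norm(v)
def tri(obs):
    A=np.zeros((3,3));b=np.zeros(3);rs=[ray(c,p) for c,p in obs]
    for o,v in rs:
        P=np.eye(3)-np.outer(v,v);A+=P;b+=P@o
    X=np.linalg.solve(A,b)
    return X,[np.linalg.norm((np.eye(3)-np.outer(v,v))@(X-o)) for o,v in rs]
def plane(c,p,z):
    o,v=ray(c,p);return o+v*(z-o[2])/v[2]
def proj(c,X):
    R=np.array(c['R']);t=np.array(c['t'],float).ravel()
    q,_=cv2.projectPoints(np.array(X,float).reshape(-1,1,3),cv2.Rodrigues(R)[0],t,np.array(c['intrinsics'],float),np.array(c['dist_coeffs'],float))
    return q[:,0]
E
python3 - <<'E'
from h import *
s=sense();print(s)
cs={n:capture(n) for n in('side','top')}
for n,c in cs.items():
    cv2.imwrite(f'pics/{n}0.png',c['img'][:,:,::-1])
    print(n,np.round(ray(c,(210,280)),2))
    for l in ['plate_large','plate_small','stand_large','stand_small','rack','bay_loop','bay_far','plate_mid','jar','cup','slide_box','timer','tweezers','dropper']:
        print(l,[(np.round(m['point'],1).tolist(),round(m['confidence'],2)) for m in mark_of(l,c)][:4])
E
```

```text
pics
{'time_s': 0.0, 'joints': array([-1.50243498e+00,  3.13441856e-01,  1.49844310e+00,  2.98419715e-05,
        1.33099317e+00, -2.23397188e-01]), 'dq': array([ 0.00050001, -0.00020849,  0.00017613,  0.00079735,  0.00044417,
        0.00138647]), 'tau': array([ 9.01441967e-05, -4.12266862e+01, -2.59742618e+01, -1.95822731e-04,
        4.14964845e-03, -2.84006013e-06]), 'eef_pos': array([ 150.98957316, -502.57649265,  249.73695963]), 'ee_rot': array([-6.39685184e-04,  9.89378788e-01,  1.45358869e-01,  6.42220146e-05]), 'force': array([ 0.77401534, -0.56247783, -0.97033506]), 'wrist_torque': array([-0.02359481, -0.0329453 , -0.02596721]), 'grip_force': 0.0, 'grip_width': 0.9958399214058578}
side [[ 4.9972e+02 -8.1690e+02  5.9898e+02]
 [ 4.0000e-02  8.2000e-01 -5.7000e-01]]
plate_large [([209.3, 315.7], 0.47)]
plate_small [([366.4, 278.1], 0.8), ([287.3, 329.4], 0.62), ([304.1, 271.5], 0.62), ([273.3, 173.8], 0.61)]
stand_large [([233.1, 314.9], 0.65)]
stand_small [([308.5, 327.7], 0.83)]
rack [([174.2, 271.9], 0.94), ([182.4, 275.9], 0.51)]
bay_loop [([160.1, 269.2], 0.9)]
bay_far [(
[... 419 characters left out ...]
rge [([165.9, 285.2], 0.84), ([128.3, 294.3], 0.65), ([212.0, 170.3], 0.2)]
plate_small [([215.0, 377.5], 0.95), ([216.5, 435.8], 0.94), ([263.5, 418.3], 0.7), ([168.4, 389.2], 0.69)]
stand_large [([170.8, 282.3], 0.63)]
stand_small [([176.1, 383.0], 0.49)]
rack [([211.0, 169.4], 0.93)]
bay_loop [([202.6, 195.3], 0.75), ([210.7, 134.2], 0.59)]
bay_far [([200.9, 196.1], 0.67)]
plate_mid [([198.4, 158.3], 0.65), ([167.4, 280.5], 0.65), ([172.1, 284.7], 0.44)]
jar [([137.5, 333.3], 0.96), ([241.9, 269.1], 0.19)]
cup [([143.5, 247.4], 0.58)]
slide_box [([244.7, 267.7], 0.95), ([252.5, 328.4], 0.62)]
timer [([252.9, 325.3], 0.95)]
tweezers [([164.1, 437.3], 0.58)]
dropper [([128.0, 297.2], 0.66)]
```

View pics/side0.png

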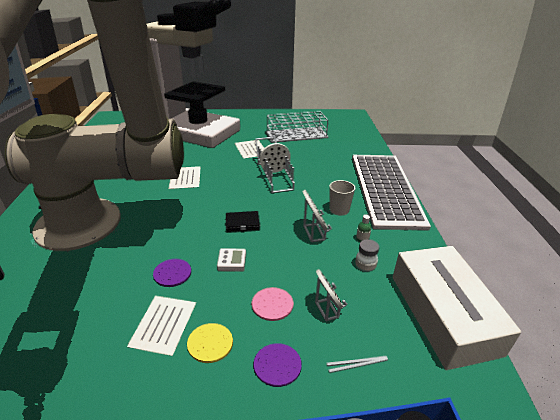

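View pics/top0.png

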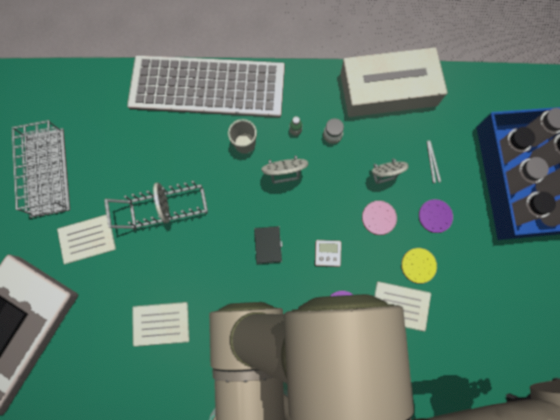

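Side view: large plate at (row 209, col 315), small one at (287, 329), rack at about (170, 275). In the top view the rack's loop is at the left end (cols 106–135), so +y. Next I fit models to the masks.

```bash
cat > fit.py <<'E'
from h import *
from scipy.optimize import minimize
def disc(x,y,z,yaw,tilt,r,h=3.5,n=60):
    # normal tilt rad above horizontal, +x of yaw frame
    nn=np.array([np.cos(yaw)*np.cos(tilt),np.sin(yaw)*np.cos(tilt),np.sin(tilt)])
    a=np.array([-np.sin(yaw),np.cos(yaw),0]);b=np.cross(nn,a);t=np.linspace(0,2*np.pi,n)[:,None]
    C=np.array([x,y,z]);e=r*(np.cos(t)*a+np.sin(t)*b)
    return np.vstack([C+e+h*nn,C+e-h*nn])
def hull(c,P,S=4):
    q=proj(c,P);m=np.zeros((420*S,560*S),np.uint8)
    cv2.fillConvexPoly(m,np.round(((cv2.convexHull(q.astype(np.float32))+.5)*S-.5)*16).astype(np.int32),1,shift=4)
    return cv2.resize(m.astype(np.float32),(560,420),interpolation=cv2.INTER_AREA)
def rackpts(x,y,yaw):
    P=[]
    for sx in(-32,32):
        P+=[(sx,v,25) for v in np.linspace(-84,84,60)]
        for k in range(10): P+=[(sx,-81+18*k,z) for z in np.linspace(25,72,12)]
    P=np.array(P,float);c,s=np.cos(yaw),np.sin(yaw)
    return P@np.array([[c,s,0],[-s,c,0],[0,0,1]])+[x,y,0]
E
python3 - <<'E'
from fit import *
import pickle
cs={n:capture(n) for n in('side','top')}
D={'c':cs}
for n,c in cs.items():
    for l in ['plate_large','plate_small','rack','plate_mid','stand_large','stand_small','cup','dropper','jar']:
        r=regions_of(l,c); D[n,l]=r
        print(n,l,[(np.round(q['point']).tolist(),round(q['confidence'],2),int(q['region'].sum())) for q in r][:5])
pickle.dump(D,open('d.pkl','wb'))
m={l:tri([(cs['side'],a),(cs['top'],b)]) for l,a,b in [('PL',(209.3,315.7),(165.9,285.2)),('PS',(287.3,329.4),(168.4,389.2)),('SL',(233.1,314.9),(170.8,282.3)),('SS',(308.5,327.7),(176.1,383)),('rack',(174.2,271.9),(211,169.4)),('loop',(160.1,269.2),(210.7,134.2)),('far',(181.2,281),(200.9,196.1)),('mid',(160.1,273.6),(198.4,158.3)),('jar',(268.1,368.2),(137.5,333.3)),('cup',(209,341),(143.5,247.4)),('drop',(240.4,360.8),(128,297.2))]}
for k,v in m.items(): print(k,np.round(v[0]),np.round(v[1]))
a=cv2.resize(cs['side']['img'][130:200,240:310],None,fx=5.5,fy=5.5,interpolation=cv2.INTER_CUBIC)
b=cv2.resize(cs['top']['img'][150:250,95:220],None,fx=3.2,fy=3.85,interpolation=cv2.INTER_CUBIC)
cv2.imwrite('pics/crop1.png',np.hstack([a,b])[:,:,::-1])
E
```

```text
side plate_large [([212.0, 314.0], 0.75, 175)]
side plate_small [([304.0, 273.0], 0.85, 1072), ([363.0, 279.0], 0.83, 1600), ([343.0, 210.0], 0.73, 1481), ([272.0, 173.0], 0.73, 797), ([291.0, 327.0], 0.48, 211)]
side rack [([168.0, 266.0], 0.98, 309)]
side plate_mid [([158.0, 274.0], 0.77, 614)]
side stand_large [([227.0, 311.0], 0.65, 258)]
side stand_small [([302.0, 331.0], 0.93, 559), ([159.0, 274.0], 0.34, 600), ([221.0, 244.0], 0.24, 674)]
side cup [([197.0, 339.0], 0.86, 726)]
side dropper [([232.0, 362.0], 0.58, 275)]
side jar [([257.0, 366.0], 0.78, 590)]
top plate_large [([169.0, 288.0], 0.93, 540), ([201.0, 142.0], 0.55, 712)]
top plate_small [([216.0, 436.0], 0.93, 935), ([265.0, 419.0], 0.86, 893), ([167.0, 391.0], 0.66, 388), ([215.0, 381.0], 0.6, 870), ([251.0, 328.0], 0.59, 677)]
top rack [([211.0, 136.0], 0.71, 644), ([133.0, 246.0], 0.21, 707)]
top plate_mid [([201.0, 160.0], 0.75, 339)]
top stand_large [([176.0, 294.0], 0.67, 56)]
top stand_small [([182.0, 381.0], 0.54, 64)]
top cup [([133.0, 245.0], 0.81, 781)]
top dropper [([123.0, 294.0], 0.69, 190)]
top jar [([131.0, 331.0], 0.97, 403)]
PL [620. -51.  73.] [1. 1.]
PS [ 620. -300.   63.] [0. 0.]
SL [627. -44.  -4.] [3. 3.]
SS [ 621. -298.   -0.] [2. 2.]
rack [519. 232.  11.] [0. 0.]
loop [515. 317.  16.] [2. 2.]
far [544. 165.  25.] [2. 2.]
mid [532. 248.  54.] [8. 8.]
jar [ 729. -174.   -8.] [5. 5.]
cup [702.  47.   5.] [3. 3.]
drop [739. -80.   1.] [5. 5.]
```

View pics/crop1.png

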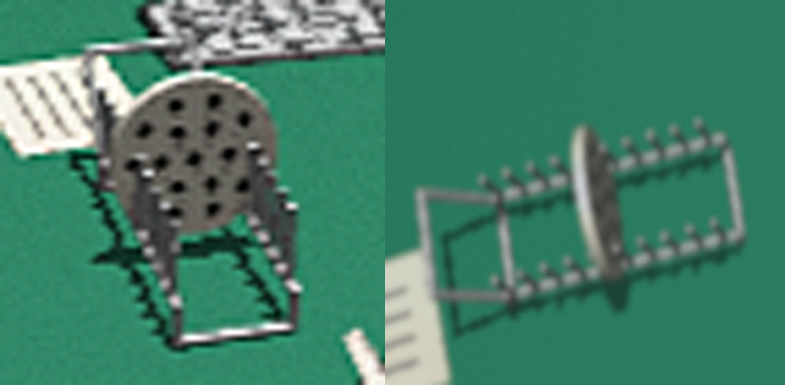

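```bash
cat > run1.py <<'E'
from fit import *
import pickle
D=pickle.load(open('d.pkl','rb'));cs=D['c']
def white(c):
    i=c['img'].astype(np.float32);w=i.max(2);s=(w-i.min(2))/np.maximum(w,1)
    return cv2.GaussianBlur(np.where(s<.35,np.clip(i[:,:,0]/160,0,1),0).astype(np.float32),(0,0),0.9)
W={n:white(c) for n,c in cs.items()}
W={n:W[n] for n in cs}
def samp(n,P):
    q=proj(cs[n],P).astype(np.float32);return cv2.remap(W[n],q[:,0].reshape(-1,1),q[:,1].reshape(-1,1),cv2.INTER_LINEAR).mean()
# tine tops read by eye
T=[((197.5,125.6),(32,81)),((182.5,193.4),(32,-81)),((223.8,128.75),(-32,81)),((209,197.5),(-32,-81))]
A=np.array([plane(cs['top'],p,71)[:2] for p,_ in T]);B=np.array([b for _,b in T],float)
print(np.round(A))
H=(A-A.mean(0)).T@(B-B.mean(0));yaw=np.arctan2(H[1,0]-H[0,1],H[0,0]+H[1,1]);x0=[*A.mean(0),yaw]
print('eye',x0)
for ns in (['top'],['side'],['top','side']):
    best=None
    for dy in(-12,-6,0,6,12):
        u=np.array([-np.sin(yaw),np.cos(yaw)])*dy
        r=minimize(lambda p:-sum(samp(n,rackpts(p[0],p[1],p[2]/100)) for n in ns),[x0[0]+u[0],x0[1]+u[1],yaw*100],method='Nelder-Mead',options=dict(initial_simplex=None,maxiter=400))
        print(ns,np.round(r.x,1),round(r.fun,3))
R={'top':{'plate_large':0,'plate_small':2,'plate_mid':0},'side':{'plate_large':0,'plate_small':4,'plate_mid':0}}
def fitp(l,r,x0,free,ns):
    M={n:D[n,l][R[n][l]]['region'].astype(np.float32) for n in ns}
    def f(p):
        v=np.array(x0,float);v[free]=p;e=0
        for n in ns:
            h=hull(cs[n],disc(v[0],v[1],v[2],v[3]/50,v[4]/50,r))
            e-=np.minimum(h,M[n]).sum()/np.maximum(h,M[n]).sum()
        return e
    x0=np.array(x0,float);k=len(free);best=None
    S=np.vstack([x0[free]]+[x0[free]+8*np.eye(k)[i] for i in range(k)])
    r_=minimize(f,x0[free],method='Nelder-Mead',options=dict(initial_simplex=S,maxiter=300,xatol=.05,fatol=1e-4))
    return r_
for l,r,x in(('plate_large',55,(620,-51,72,0,np.pi/6*50)),('plate_small',42,(620,-300,63,0,np.pi/6*50))):
    for y0 in(-.4,0,.4):
        x=list(x);x[3]=y0*50
        for ns,fr in((['side','top'],[0,1,2,3]),(['side','top'],[0,1,3]),):
            q=fitp(l,r,x,fr,ns);print(l,ns,np.round(q.x,1),'yaw',round(q.x[-1]/50,3),round(q.fun,3))
for l in('plate_large','plate_small'):
    for n in cs:
        m=D[n,l][R[n][l]]['region'];ys,xs=np.nonzero(m);print(l,n,ys.min(),ys.max(),xs.min(),xs.max())
E
python3 run1.py
```

```text
[[537. 322.]
 [576. 164.]
 [475. 309.]
 [512. 151.]]
eye [np.float64(525.1251804718415), np.float64(236.1777398499226), np.float64(0.23144916431083504)]
['top'] [527.6 239.5  23.1] -0.516
['top'] [527.6 239.5  23.4] -0.516
['top'] [527.5 239.5  23.6] -0.516
['top'] [523.6 257.1  23.2] -0.507
['top'] [523.5 257.2  23.1] -0.507
['side'] [504.4 341.   20.2] -0.646
['side'] [502.3 350.1  18.9] -0.645
['side'] [502.8 348.3  22. ] -0.648
['side'] [502.8 347.7  22.1] -0.648
['side'] [502.9 347.2  23. ] -0.647
['top', 'side'] [527.8 239.8  22.9] -1.021
['top', 'side'] [527.8 239.7  23.3] -1.022
['top', 'side'] [527.9 239.7  23.4] -1.022
['top', 'side'] [523.6 257.6  23.4] -1.037
['top', 'side'] [523.7 257.4  23.7] -1.037
plate_large ['side', 'top'] [620.7 -49.8  67.2  10. ] yaw 0.199 -1.715
plate_large ['side', 'top'] [618.  -50.3   9.9] yaw 0.199 -1.66
plate_large ['side', 'top'] [619.8 -49.7  68.3  10.1] yaw 0.202 -1.709
plate_large ['side', 'top'] [618.2 -50.7  10.2] yaw 0.203 -1.662
plate_large ['side', 'top'] [620.6 -49.9  67.   10.1] yaw 0.201 -1.716
plate_large ['side', 'top'] [618.2 -50.7  10.1] yaw 0.203 -1.663
plate_small ['side', 'top'] [ 621.6 -303.2   60.5   16.2] yaw 0.324 -1.779
plate_small ['side', 'top'] [ 620.4 -303.3   16. ] yaw 0.32 -1.747
plate_small ['side', 'top'] [ 622.  -303.    59.7   16. ] yaw 0.319 -1.782
plate_small ['side', 'top'] [ 620.4 -303.    15.9] yaw 0.318 -1.75
plate_small ['side', 'top'] [ 622.  -303.1   59.8   16. ] yaw 0.319 -1.783
plate_small ['side', 'top'] [ 620.4 -303.3   16. ] yaw 0.321 -1.748
plate_large side 191 228 303 326
plate_large top 158 173 262 307
plate_small side 272 307 317 342
plate_small top 161 175 373 408
```

```bash
cat > run2.py <<'E'
exec(open('run1.py').read().split('# tine tops')[0])
R={'top':{'plate_large':0,'plate_small':2,'plate_mid':0},'side':{'plate_large':0,'plate_small':4,'plate_mid':0}}
M={n:D[n,'plate_mid'][0]['region'].astype(np.float32) for n in cs}
for ns in(['top'],['side'],['top','side']):
    def f(p):
        e=0
        for n in ns:
            h=hull(cs[n],disc(p[0],p[1],65,p[2]/50+np.pi/2,0,48));e-=np.minimum(h,M[n]).sum()/np.maximum(h,M[n]).sum()
        return e
    x=np.array([525,238,.232*50]);r=minimize(f,x,method='Nelder-Mead',options=dict(initial_simplex=np.vstack([x]+[x+8*np.eye(3)[i] for i in range(3)])))
    print(ns,np.round(r.x,1),r.x[2]/50,r.fun)
for c in cs.values(): c['img']=c['img'].copy()
o={n:cv2.resize(c['img'],None,fx=6,fy=6,interpolation=cv2.INTER_CUBIC) for n,c in cs.items()}
def dr(n,P,col,poly=False):
    q=(proj(cs[n],P)+.5)*6-.5
    if poly: cv2.polylines(o[n],[np.round(q).astype(np.int32)],True,col,1)
    else:
        for a in q: cv2.circle(o[n],tuple(int(round(v)) for v in a),1,col,-1)
for n in cs:
    dr(n,rackpts(527.8,239.7,.233),(255,0,0))
    for v,r in(((618.2,-50.7,72,.203,np.pi/6),55),((620.4,-303.2,63,.32,np.pi/6),42)):
        P=disc(*v,r);dr(n,P[:60],(255,0,0),1);dr(n,P[60:],(255,255,0),1)
cr=lambda n,r,c,h,w:o[n][r*6:(r+h)*6,c*6:(c+w)*6]
a=np.hstack([cr('side',140,250,55,60),cr('top',178,117,55,85)[:, :430]])
b=np.hstack([cr('side',187,290,43,45),cr('top',148,255,43,60)])
g=np.hstack([cr('side',268,305,43,45),cr('top',148,360,43,60)])
cv2.imwrite('pics/o1.png',a[:,:,::-1])
cv2.imwrite('pics/o2.png',np.vstack([b,g])[:,:,::-1])
E
python3 run2.py
```

```text
['top'] [529.2 238.2  14.1] 0.2817532674604542 -0.7970452308654785
['side'] [528.3 238.4  19.1] 0.3817254223565718 -0.8542014956474304
['top', 'side'] [528.2 237.9  14.8] 0.2965601837240604 -1.6412513256072998
```

View pics/o1.png

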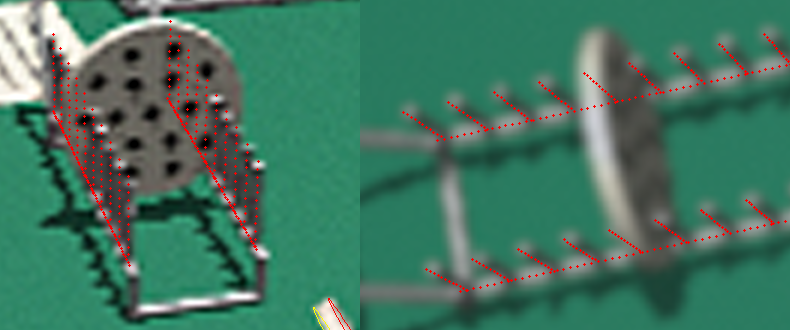

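View pics/o2.png

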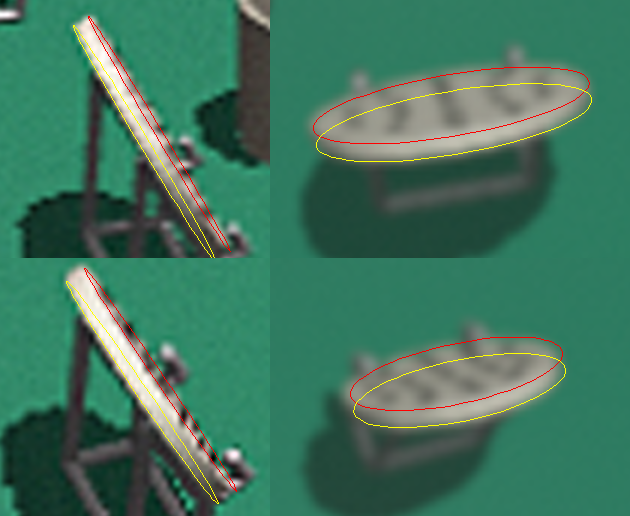

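Overlays: the side-view model agrees to about 0.5 px. In the top view the rack tines look about 1 px right of and below the model, and both plates fit within about 1 px. I'll refine the rack from its tine tops and work out the first move.

```bash
cat > run3.py <<'E'
exec(open('run1.py').read().split('# tine tops')[0])
# two-sided match: render wire model mask (rails+tines), compare with whiteness minus plate/loop via normalized correlation
def render(n,p):
    S=4;m=np.zeros((420*S,560*S),np.uint8);c_,s_=np.cos(p[2]),np.sin(p[2])
    Rm=np.array([[c_,s_,0],[-s_,c_,0],[0,0,1]])
    seg=[];
    for sx in(-32,32):
        seg.append(((sx,-81,25),(sx,81,25),6))
        seg+=[((sx,-81+18*k,25),(sx,-81+18*k,72),5) for k in range(10)]
    for a,b,d in seg:
        q=proj(cs[n],np.array([a,b],float)@Rm+[p[0],p[1],0])
        cc=cs[n];dist=np.linalg.norm(ray(cc,(210,280))[0]-[p[0],p[1],50]);w=max(1,int(round(d*cc['intrinsics'][0][0]/dist*S)))
        q=np.round((q+.5)*S-.5).astype(int);cv2.line(m,tuple(map(int,q[0])),tuple(map(int,q[1])),1,w)
    return cv2.GaussianBlur(cv2.resize(m.astype(np.float32),(560,420),interpolation=cv2.INTER_AREA),(0,0),.8)
box={'top':(165,245,118,215),'side':(130,200,240,310)}
ign={}
for n in cs:
    g=cv2.dilate(D[n,'plate_mid'][0]['region'].astype(np.uint8),np.ones((3,3)))>0
    b=np.zeros_like(g);r=box[n];b[r[0]:r[1],r[2]:r[3]]=1;ign[n]=b&~g
def sc(n,p):
    i=cs[n]['img'].astype(np.float32)
    w=(i[:,:,0]-0.0*i[:,:,1])  # red: green cloth is dark in red
    a=render(n,p)[ign[n]];b=np.clip(w,20,140)[ign[n]];return np.corrcoef(a,b)[0,1]
for ns in(['top'],['side'],['top','side']):
    for x0 in((525,236,.232),(527.8,239.7,.233)):
        x=np.array([x0[0],x0[1],x0[2]*100]);r=minimize(lambda p:-sum(sc(n,(p[0],p[1],p[2]/100)) for n in ns),x,method='Nelder-Mead',options=dict(initial_simplex=np.vstack([x,x+[4,0,0],x+[0,4,0],x+[0,0,3]])))
        print(ns,np.round(r.x,2),round(r.fun,3))
E
python3 run3.py
cat > mv.py <<'E'
from h import *
from scipy.spatial.transform import Rotation as Ro
def pose():
    s=sense();q=s['ee_rot'];return np.array(s['eef_pos']),Ro.from_quat([q[1],q[2],q[3],q[0]])
def frame(yaw,tilt):
    # tool y = horizontal dir yaw raised by tilt; tool z = down along the plate plane
    y=np.array([np.cos(yaw)*np.cos(tilt),np.sin(yaw)*np.cos(tilt),np.sin(tilt)])
    z=np.array([np.cos(yaw)*np.sin(tilt),np.sin(yaw)*np.sin(tilt),-np.cos(tilt)])
    return Ro.from_matrix(np.c_[np.cross(y,z),y,z])
def delta(P,R,base=None):
    p,r=base or pose();d=r.inv().apply(np.array(P)-p)/400;t=(r.inv()*R).as_rotvec()/(np.pi/2)
    print(np.round(np.r_[d,t],4), 'mm',round(float(np.linalg.norm(d)*400)),'deg',round(float(np.linalg.norm(t)*90),1))
E
python3 - <<'E'
from mv import *
C=np.array([618.8,-50.5,72]);R=frame(.2,np.pi/6);u=-R.as_matrix()[:,2]
print(C+50*u)
delta(C+130*u,R)
p=C+130*u; delta(C+50*u,R,(p,R))
E
```

```text
['top'] [528.07 239.98  23.77] -0.681
['top'] [527.93 240.    23.62] -0.681
['side'] [472.01 342.42  65.2 ] -0.395
['side'] [520.88 240.91  31.14] -0.089
['top', 'side'] [527.97 240.28  23.17] -0.75
['top', 'side'] [527.71 240.61  23.82] -0.751
[594.29833555 -55.46673327 115.30127019]
[ 1.2835 -0.7615  0.1643 -0.2697  0.2461 -0.9182] mm 601 deg 88.9
[-0.   0.   0.2  0.   0.   0. ] mm 80 deg 0.0
```

Call:
jog_arm:
  series: "0.64 -0.38 0 -0.27 0.246 -0.918 0;0.64 -0.38 0 -0.27 0.246 -0.918 0;0.64 -0.38 0 -0.27 0.246 -0.918 0;0.64 -0.38 0 -0.27 0.246 -0.918 0;0.64 -0.38 0 -0.27 0.246 -0.918 0;0.64 -0.38 0 -0.27 0.246 -0.918 0;0.64 -0.38 0 -0.27 0.246 -0.918 0;0.64 -0.38 0 -0.27 0.246 -0.918 0;0.64 -0.38 0 -0.27 0.246 -0.918 0;0.64 -0.38 0 -0.27 0.246 -0.918 0;0.64 -0.38 0 -0.27 0.246 -0.918 0"
  grip_force: 30

```text
time_s: 3.88
eef_pos: [352.5, -283.5, 250.4]
ee_rot: [0.164, 0.612, 0.747, 0.2]
force: [-0.5, -0.6, 0.5]
grip_width: 0.501
grip_force: 0.0
```

Run:
```python
from mv import *
C=np.array([618.8,-50.5,72]);R=frame(.2,np.pi/6);u=-R.as_matrix()[:,2]
print(pose()[0],sense()['joints'],sense()['grip_width']);delta(C+120*u,R)
```

```text
[ 352.51864917 -283.54264211  250.39455539] [-1.21853688  0.03559213  1.91864825  0.56781483  1.1647027  -1.64084207] 0.5011742476435105
[ 0.4395  0.4419  0.47   -0.      0.0005 -0.0006] mm 312 deg 0.1
```

Call:
jog_arm:
  series: "0.44 0.442 0.47 0 0 0 0;0.44 0.442 0.47 0 0 0 0;0.44 0.442 0.47 0 0 0 0;0.44 0.442 0.47 0 0 0 0;0.44 0.442 0.47 0 0 0 0;0.44 0.442 0.47 0 0 0 0;0.44 0.442 0.47 0 0 0 0;0.44 0.442 0.47 0 0 0 0;0.44 0.442 0.47 0 0 0 0"

```text
time_s: 5.0
eef_pos: [559.6, -63.2, 176.3]
ee_rot: [0.165, 0.612, 0.747, 0.2]
force: [0.2, 1.1, 0.1]
grip_width: 0.499
grip_force: 0.0
```

Run:
```python
from mv import *
C=np.array([618.8,-50.5,72]);R=frame(.2,np.pi/6);u=-R.as_matrix()[:,2]
print(pose()[0],C+120*u,sense()['joints'],sense()['grip_width']);delta(C+49*u,R)
a=capture('side')['img'][120:250,230:360];b=capture('top')['img'][90:220,210:340]
cv2.imwrite('pics/g1.png',cv2.resize(np.hstack([a,b]),None,fx=3,fy=3,interpolation=cv2.INTER_CUBIC)[:,:,::-1])
```

```text
[559.55081639 -63.23886389 176.3380238 ] [559.99600533 -62.42015985 175.92304845] [-0.45258451  0.27562046  1.85061801  0.52278276  0.65120411 -1.01216234] 0.4993240557150327
[ 0.0021  0.0006  0.1791  0.0005  0.0011 -0.0011] mm 72 deg 0.1
```

View pics/g1.png

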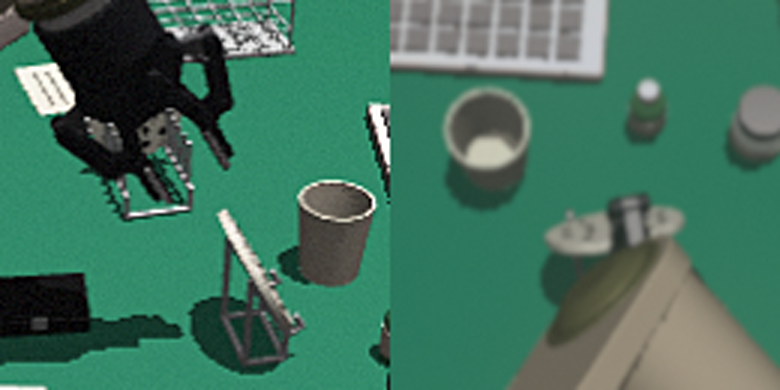

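The jaws are about 70 mm above the large plate's top edge (side crop: fingers at about (195,180), plate edge at (222,213)) and lined up with its plane. Descend and grip.

Call:
jog_arm:
  series: "0.002 0 0.05 0 0 0 0;0.002 0 0.1 0 0 0 0;0.002 0 0.14 0 0 0 0;0.002 0 0.179 0 0 0 0;0.002 0 0.179 0 0 0 0;0.002 0 0.179 0 0 0 -1;0.002 0 0.179 0 0 0 -1;0.002 0 0.179 0 0 0 -1;0.002 0 0.179 0 0 0 -1;0.002 0 0.179 0 0 0 -1;0.002 0 0.179 0 0 0 -1"
  grip_force: 30

```text
time_s: 6.48
eef_pos: [595.4, -54.5, 114.9]
ee_rot: [0.165, 0.612, 0.747, 0.201]
force: [2.3, 1.5, 4.7]
grip_width: 0.072
grip_force: 32.8
```

Call:
jog_arm:
  series: "0 0 -0.03 0 0 0 -1;0 0 -0.08 0 0 0 -1;0 0 -0.14 0 0 0 -1;0 0 -0.2 0 0 0 -1;0 0 -0.25 0 0 0 -1;0 0 -0.25 0 0 0 -1"

```text
time_s: 7.22
eef_pos: [545.3, -64.3, 200.8]
ee_rot: [0.164, 0.611, 0.748, 0.2]
force: [0.7, 0.5, -2.9]
grip_width: 0.073
grip_force: 31.8
```

Run:
```python
from mv import *
s=sense();print(s['grip_width'],s['force'],pose()[0])
O=np.array([527,239,0]);yw=.235;R=frame(yw+np.pi/2,0);ry=np.array([-np.sin(yw),np.cos(yw),0])
B=O+72*ry;print(B)
delta(B+[0,0,73+49+90],R)
```

```text
0.0729946542263418 [ 0.67738899  0.48670764 -2.91111024] [545.26962013 -64.31234167 200.81420989]
[510.23530504 309.02103258   0.        ]
[ 0.9321  0.1003  0.0246  0.2574  0.2677 -0.9967] mm 375 deg 95.7
```

Call:
jog_arm:
  series: "0 0.063 -0.108 0 0 0 -1;0.932 0.163 -0.084 0.257 0.268 -0.997 -1;0.932 0.163 -0.084 0.257 0.268 -0.997 -1;0.932 0.163 -0.084 0.257 0.268 -0.997 -1;0.932 0.163 -0.084 0.257 0.268 -0.997 -1;0.932 0.163 -0.084 0.257 0.268 -0.997 -1;0.932 0.163 -0.084 0.257 0.268 -0.997 -1;0.932 0.163 -0.084 0.257 0.268 -0.997 -1;0.932 0.163 -0.084 0.257 0.268 -0.997 -1;0.932 0.163 -0.084 0.257 0.268 -0.997 -1;0.932 0.163 -0.084 0.257 0.268 -0.997 -1;0.932 0.163 -0.084 0.257 0.268 -0.997 -1;0.932 0.163 -0.084 0.257 0.268 -0.997 -1"

```text
time_s: 8.85
eef_pos: [510.6, 309.0, 262.0]
ee_rot: [0.0, -0.117, 0.993, 0.001]
force: [0.4, -0.4, -2.5]
grip_width: 0.072
grip_force: 31.8
```

Run:
```python
from mv import *
s=sense();print(s['grip_width'],s['force'],pose()[0],s['joints'])
O=np.array([527,239,0]);yw=.235;R=frame(yw+np.pi/2,0);ry=np.array([-np.sin(yw),np.cos(yw),0])
B=O+72*ry
delta(B+[0,0,73+49+57],R)
```

```text
0.07150721999079503 [ 0.39042892 -0.42021389 -2.47783276] [510.5764673  308.97235646 261.98795305] [ 0.3473626   0.46600284  1.2474384   0.00174714  1.42757091 -1.45741129]
[ 9.000e-04 -1.000e-04  2.075e-01  1.100e-03  2.000e-04 -8.000e-04] mm 83 deg 0.1
```

Call:
jog_arm:
  series: "0 0 0.1 0 0 0 -1;0 0 0.2 0 0 0 -1;0 0 0.2 0 0 0 -1;0 0 0.2 0 0 0 -1"

```text
time_s: 9.35
eef_pos: [511.4, 309.4, 184.1]
ee_rot: [0.001, -0.117, 0.993, 0.001]
force: [0.8, -0.2, -1.5]
grip_width: 0.076
grip_force: 31.8
```

Run:
```python
from mv import *
from fit import disc,rackpts
p,r=pose();m=r.as_matrix();C=p+49*m[:,2];y=m[:,1];yaw=np.arctan2(y[1],y[0]);print(p,C,yaw,np.arcsin(y[2]))
out=[]
for n,(r0,c0,h,w) in(('side',(110,240,80,65)),('top',(170,90,100,85))):
    c=capture(n);S=6;o=cv2.resize(c['img'],None,fx=S,fy=S,interpolation=cv2.INTER_CUBIC)
    P=disc(*C,yaw,np.arcsin(y[2]),55)
    for Q,col in((P[:60],(255,0,0)),(P[60:],(255,255,0))):
        cv2.polylines(o,[np.round((proj(c,Q)+.5)*S-.5).astype(np.int32)],True,col,1)
    for q in (proj(c,rackpts(527,239,.235))+.5)*S-.5: cv2.circle(o,(int(q[0]),int(q[1])),1,(0,0,255),-1)
    out.append(o[r0*S:(r0+h)*S,c0*S:(c0+w)*S])
H=480;out=[o[:H] if o.shape[0]>=H else np.vstack([o,np.zeros((H-o.shape[0],o.shape[1],3),np.uint8)]) for o in out]
o=np.hstack(out);print(o.shape);cv2.imwrite('pics/p1.png',o[:,:800,::-1])
```

```text
[511.40705775 309.43451409 184.12816212] [511.53711811 309.55986389 135.12849506] 1.8057374446009482 0.0018700103631757957
(480, 900, 3)
```

View pics/p1.png

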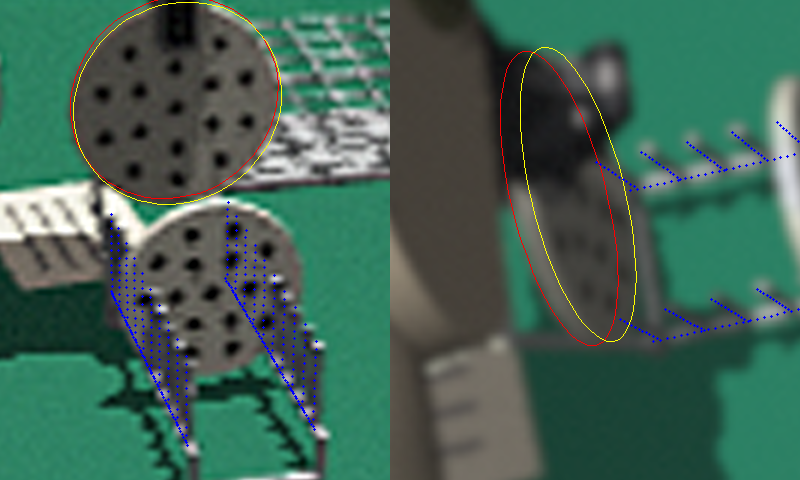

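Side view: the held plate matches its model within about 1 px, hanging above the end bay. In the top view the tines look up to 7 zoomed px (about 3 mm) towards -y of the rack model, so I'll refit using tines only and let yaw be fixed.

```bash
cat > run4.py <<'E'
src=open('run3.py').read()
src=src.split('for ns in')[0].replace("seg.append(((sx,-81,25),(sx,81,25),6))","pass").replace("(sx,-81+18*k,25),(sx","(sx,-81+18*k,45),(sx")
exec(src)
hp={n:None for n in cs}
for n in cs:
    i=np.clip(cs[n]['img'][:,:,0].astype(np.float32),20,160);hp[n]=i-cv2.GaussianBlur(i,(0,0),3)
def sc(n,p):
    a=render(n,p);a=a-cv2.GaussianBlur(a,(0,0),3);return np.corrcoef(a[ign[n]],hp[n][ign[n]])[0,1]
c,s=np.cos(.235),np.sin(.235)
for n in cs:
  for yw in(.225,.235,.245):
    G=[(sc(n,(527+c*u-s*v,239+s*u+c*v,yw)),u,v) for u in np.arange(-6,6.1,1) for v in np.arange(-9,9.1,1)]
    G.sort(reverse=True);print(n,yw,[(round(g[0],3),g[1],g[2]) for g in G[:5]])
E
python3 run4.py
```

```text
side 0.225 [(np.float64(0.05), np.float64(6.0), np.float64(7.0)), (np.float64(0.049), np.float64(6.0), np.float64(2.0)), (np.float64(0.049), np.float64(6.0), np.float64(5.0)), (np.float64(0.048), np.float64(6.0), np.float64(6.0)), (np.float64(0.047), np.float64(6.0), np.float64(8.0))]
side 0.235 [(np.float64(0.04), np.float64(6.0), np.float64(6.0)), (np.float64(0.039), np.float64(6.0), np.float64(7.0)), (np.float64(0.038), np.float64(6.0), np.float64(4.0)), (np.float64(0.037), np.float64(6.0), np.float64(9.0)), (np.float64(0.035), np.float64(6.0), np.float64(3.0))]
side 0.245 [(np.float64(0.026), np.float64(6.0), np.float64(6.0)), (np.float64(0.025), np.float64(6.0), np.float64(4.0)), (np.float64(0.025), np.float64(6.0), np.float64(9.0)), (np.float64(0.025), np.float64(6.0), np.float64(8.0)), (np.float64(0.024), np.float64(6.0), np.float64(3.0))]
top 0.225 [(np.float64(0.398), np.float64(-6.0), np.float64(2.0)), (np.float64(0.393), np.float64(-6.0), np.float64(1.0)), (np.float64(0.388), np.float64(-6.0), np.float64(3.0)), (np.float64(0.369), np.float64(-6.0), np.float64(4.0)), (np.float64(0.36), np.float64(-6.0), np.float64(0.0))]
top 0.235 [(np.float64(0.398), np.float64(-6.0), np.float64(2.0)), (np.float64(0.39), np.float64(-6.0), np.float64(3.0)), (np.float64(0.388), np.float64(-6.0), np.float64(1.0)), (np.float64(0.37), np.float64(-6.0), np.float64(0.0)), (np.float64(0.363), np.float64(-6.0), np.float64(4.0))]
top 0.245 [(np.float64(0.39), np.float64(-6.0), np.float64(2.0)), (np.float64(0.387), np.float64(-6.0), np.float64(1.0)), (np.float64(0.37), np.float64(-6.0), np.float64(3.0)), (np.float64(0.355), np.float64(-6.0), np.float64(4.0)), (np.float64(0.352), np.float64(-6.0), np.float64(0.0))]
```

Call:
jog_arm:
  series: "0 0 0.015 0 0 0 -1;0 0 0.03 0 0 0 -1;0 0 0.04 0 0 0 -1;0 0 0.05 0 0 0 -1;0 0 0.05 0 0 0 -1"

```text
time_s: 10.07
eef_pos: [510.6, 309.2, 161.8]
ee_rot: [-0.0, -0.117, 0.993, 0.001]
force: [0.0, 1.1, -1.4]
grip_width: 0.079
grip_force: 31.8
```

Call:
jog_arm:
  series: "0 0 0.02 0 0 0 -1;0 0 0.04 0 0 0 -1;0 0 0.06 0 0 0 -1;0 0 0.075 0 0 0 -1;0 0 0.085 0 0 0 -1;0 0 0.085 0 0 0 -1"

```text
time_s: 10.82
eef_pos: [510.6, 309.3, 127.9]
ee_rot: [-0.0, -0.117, 0.993, 0.001]
force: [-0.6, 0.6, -1.9]
grip_width: 0.075
grip_force: 31.8
```

Free so far. Creep onto the rails.

Call:
jog_arm:
  series: "0 0 0.005 0 0 0 -1;0 0 0.009 0 0 0 -1;0 0 0.012 0 0 0 -1;0 0 0.014 0 0 0 -1;0 0 0.016 0 0 0 -1"

```text
time_s: 11.45
eef_pos: [511.6, 309.6, 123.3]
ee_rot: [0.002, -0.118, 0.993, 0.001]
force: [1.8, 0.3, 11.5]
grip_width: 0.074
grip_force: 33.8
```

Contact on the rails (+13 N). Hold, then release.

Call:
jog_arm:
  series: "0 0 -0.001 0 0 0 -1;0 0 -0.001 0 0 0 -1;0 0 -0.001 0 0 0 -0.6;0 0 -0.001 0 0 0 -0.4;0 0 -0.001 0 0 0 -0.4;0 0 -0.001 0 0 0 -0.4"
  grip_force: 25

```text
time_s: 12.2
eef_pos: [510.5, 309.3, 121.9]
ee_rot: [-0.0, -0.118, 0.993, 0.001]
force: [-0.2, -0.2, -0.4]
grip_width: 0.297
grip_force: 0.0
```

Call:
jog_arm:
  series: "0 0 -0.04 0 0 0 -0.4;0 0 -0.1 0 0 0 -0.4;0 0 -0.2 0 0 0 -0.4;0 0 -0.3 0 0 0 0;0 0 -0.35 0 0 0 0;0 0 -0.35 0 0 0 0"

```text
time_s: 12.95
eef_pos: [511.1, 309.3, 264.4]
ee_rot: [0.002, -0.118, 0.993, 0.001]
force: [-0.9, 0.2, -0.6]
grip_width: 0.496
grip_force: 0.0
```

Run:
```python
from mv import *
from fit import disc
C=np.array([620.2,-303.2,63]);R=frame(.32,np.pi/6);u=-R.as_matrix()[:,2];print(C+110*u,C+36*u,sense()['joints'])
delta(C+110*u,R)
out=[]
for n,(r0,c0) in(('side',(130,240)),('top',(165,95))):
    c=capture(n);S=6;o=cv2.resize(c['img'],None,fx=S,fy=S,interpolation=cv2.INTER_CUBIC)
    P=disc(510.6,309.3,73,1.806,0,55)
    for Q,col in((P[:60],(255,0,0)),(P[60:],(255,255,0))):
        cv2.polylines(o,[np.round((proj(c,Q)+.5)*S-.5).astype(np.int32)],True,col,1)
    out.append(o[r0*S:(r0+75)*S,c0*S:(c0+65)*S])
cv2.imwrite('pics/p2.png',np.hstack(out)[:,:,::-1])
```

```text
[ 567.99205201 -320.50116083  158.26279442] [ 603.11376247 -308.86219809   94.17691454] [ 3.47711986e-01  4.64034871e-01  1.24417816e+00  1.38089648e-03
  1.42905582e+00 -1.45886672e+00]
[ 0.2302 -1.5647  0.2615 -0.2662 -0.246   0.923 ] mm 641 deg 89.2
```

View pics/p2.png

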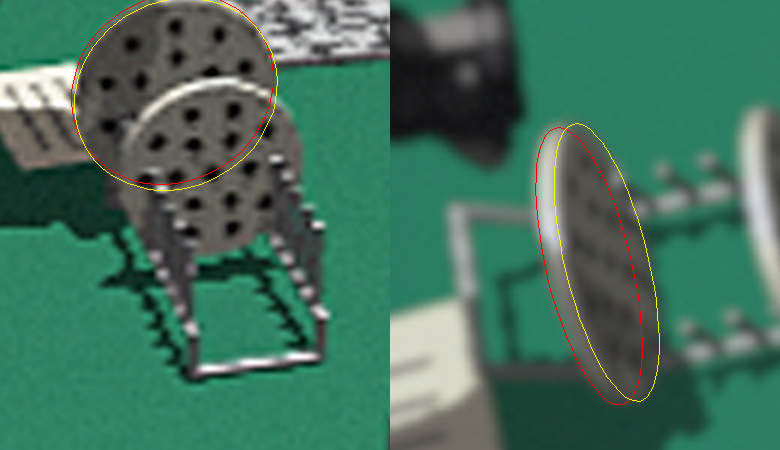

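The large plate stands upright at its expected pose; the model outline matches in both views. On to the small one.

Call:
jog_arm:
  series: "0.115 -0.8 0.05 -0.266 -0.246 0.923 0;0.115 -0.8 0.05 -0.266 -0.246 0.923 0;0.115 -0.8 0.05 -0.266 -0.246 0.923 0;0.115 -0.8 0.05 -0.266 -0.246 0.923 0;0.115 -0.8 0.05 -0.266 -0.246 0.923 0;0.115 -0.8 0.05 -0.266 -0.246 0.923 0;0.115 -0.8 0.05 -0.266 -0.246 0.923 0;0.115 -0.8 0.05 -0.266 -0.246 0.923 0;0.115 -0.8 0.05 -0.266 -0.246 0.923 0;0.115 -0.8 0.05 -0.266 -0.246 0.923 0;0.115 -0.8 0.05 -0.266 -0.246 0.923 0"

```text
time_s: 14.42
eef_pos: [540.6, -12.7, 241.3]
ee_rot: [0.15, 0.565, 0.784, 0.208]
force: [0.0, 0.1, 0.0]
grip_width: 0.504
grip_force: 0.0
```

Run:
```python
from mv import *
C=np.array([620.2,-303.2,63]);R=frame(.32,np.pi/6);u=-R.as_matrix()[:,2];print(pose()[0],sense()['joints'])
delta(C+110*u,R)
```

```text
[540.56720042 -12.72148964 241.28295954] [-0.3874711   0.14734304  1.8183712   0.45625217  0.82075863 -0.96268726]
[-7.517e-01 -2.573e-01  9.230e-02 -3.200e-03 -2.000e-04  6.000e-04] mm 320 deg 0.3
```

Call:
jog_arm:
  series: "-0.752 -0.257 0.092 -0.003 0 0 0;-0.752 -0.257 0.092 -0.003 0 0 0;-0.752 -0.257 0.092 -0.003 0 0 0;-0.752 -0.257 0.092 -0.003 0 0 0;-0.752 -0.257 0.092 -0.003 0 0 0;-0.752 -0.257 0.092 -0.003 0 0 0;-0.752 -0.257 0.092 -0.003 0 0 0;-0.752 -0.257 0.092 -0.003 0 0 0;-0.752 -0.257 0.092 -0.003 0 0 0"

```text
time_s: 15.55
eef_pos: [568.2, -319.5, 159.5]
ee_rot: [0.152, 0.565, 0.783, 0.21]
force: [0.2, -0.7, 0.0]
grip_width: 0.494
grip_force: 0.0
```

Run:
```python
from mv import *
C=np.array([620.2,-303.2,63]);R=frame(.32,np.pi/6);u=-R.as_matrix()[:,2];print(pose()[0],sense()['joints'])
delta(C+36*u,R)
a=capture('side')['img'][190:320,230:360];b=capture('top')['img'][90:220,310:440]
cv2.imwrite('pics/g2.png',cv2.resize(np.hstack([a,b]),None,fx=3,fy=3,interpolation=cv2.INTER_CUBIC)[:,:,::-1])
```

```text
[ 568.17498916 -319.52802563  159.48333262] [-0.86630685  0.54761969  1.48489154  0.5913293   0.98376184 -1.4912368 ]
[-2.10e-03 -2.70e-03  1.87e-01  6.00e-04  1.00e-04  1.10e-03] mm 75 deg 0.1
```

View pics/g2.png

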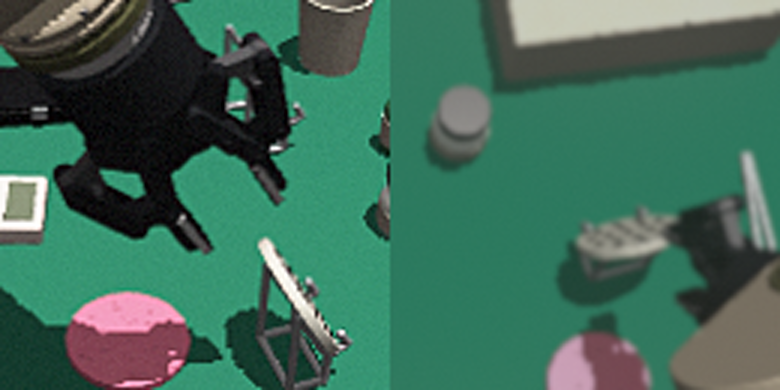

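Fingers at (240,220) in the side crop line up with the small plate's top edge at (265,243), and the top view matches the expected parallax. Descend and grip.

Call:
jog_arm:
  series: "-0.002 -0.003 0.05 0 0 0 0;-0.002 -0.003 0.1 0 0 0 0;-0.002 -0.003 0.15 0 0 0 0;-0.002 -0.003 0.187 0 0 0 0;-0.002 -0.003 0.187 0 0 0 0;-0.002 -0.003 0.187 0 0 0 -1;-0.002 -0.003 0.187 0 0 0 -1;-0.002 -0.003 0.187 0 0 0 -1;-0.002 -0.003 0.187 0 0 0 -1;-0.002 -0.003 0.187 0 0 0 -1;-0.002 -0.003 0.187 0 0 0 -1"
  grip_force: 30

```text
time_s: 17.02
eef_pos: [603.8, -310.1, 95.2]
ee_rot: [0.153, 0.565, 0.783, 0.211]
force: [5.6, 1.9, 3.8]
grip_width: 0.078
grip_force: 29.3
```

Call:
jog_arm:
  series: "0 0 -0.03 0 0 0 -1;0 0 -0.08 0 0 0 -1;0 0 -0.14 0 0 0 -1;0 0 -0.2 0 0 0 -1;0 0 -0.25 0 0 0 -1;0 0 -0.25 0 0 0 -1"

```text
time_s: 17.77
eef_pos: [555.0, -326.4, 181.5]
ee_rot: [0.153, 0.565, 0.783, 0.21]
force: [-0.1, 0.2, -0.8]
grip_width: 0.073
grip_force: 29.5
```

Run:
```python
from mv import *
s=sense();print(s['grip_width'],s['force'],pose()[0])
O=np.array([527,239,0]);yw=.235;R=frame(yw+np.pi/2,0);ry=np.array([-np.sin(yw),np.cos(yw),0])
B=O-72*ry;print(B)
delta(B+[0,0,250],R)
```

```text
0.07298483915131283 [-0.09985671  0.17948166 -0.82263664] [ 555.03405868 -326.41538717  181.45769557]
[543.76469496 168.97896742   0.        ]
[ 1.1844  0.4005  0.0302  0.2685  0.2494 -0.9225] mm 500 deg 89.3
```

Call:
jog_arm:
  series: "0 0.03 -0.06 0 0 0 -1;0.65 0.24 -0.02 0.269 0.249 -0.923 -1;0.65 0.24 -0.02 0.269 0.249 -0.923 -1;0.65 0.24 -0.02 0.269 0.249 -0.923 -1;0.65 0.24 -0.02 0.269 0.249 -0.923 -1;0.65 0.24 -0.02 0.269 0.249 -0.923 -1;0.65 0.24 -0.02 0.269 0.249 -0.923 -1;0.65 0.24 -0.02 0.269 0.249 -0.923 -1;0.65 0.24 -0.02 0.269 0.249 -0.923 -1;0.65 0.24 -0.02 0.269 0.249 -0.923 -1;0.65 0.24 -0.02 0.269 0.249 -0.923 -1;0.65 0.24 -0.02 0.269 0.249 -0.923 -1"

```text
time_s: 19.27
eef_pos: [548.4, -53.9, 234.5]
ee_rot: [-0.001, -0.117, 0.993, 0.001]
force: [0.4, 0.2, -0.9]
grip_width: 0.074
grip_force: 29.4
```

Run:
```python
from mv import *
s=sense();print(s['grip_width'],s['force'],pose()[0],s['joints'])
O=np.array([527,239,0]);yw=.235;R=frame(yw+np.pi/2,0);ry=np.array([-np.sin(yw),np.cos(yw),0])
B=O-72*ry
delta(B+[0,0,190],R)
```

```text
0.07394266311277689 [ 0.39233248  0.23971812 -0.87700583] [548.43084084 -53.87885014 234.48580344] [-3.11049292e-01  3.83316260e-01  1.44129911e+00  1.12796058e-03
  1.31916016e+00 -2.11750489e+00]
[-1.187e-01  5.443e-01  1.122e-01  1.300e-03 -8.000e-04  2.000e-04] mm 227 deg 0.1
```

Call:
jog_arm:
  series: "-0.119 0.544 0.112 0.001 -0.001 0 -1;-0.119 0.544 0.112 0.001 -0.001 0 -1;-0.119 0.544 0.112 0.001 -0.001 0 -1;-0.119 0.544 0.112 0.001 -0.001 0 -1;-0.119 0.544 0.112 0.001 -0.001 0 -1;-0.119 0.544 0.112 0.001 -0.001 0 -1;-0.119 0.544 0.16 0.001 -0.001 0 -1;-0.119 0.544 0.19 0.001 -0.001 0 -1;-0.119 0.544 0.19 0.001 -0.001 0 -1;-0.119 0.544 0.19 0.001 -0.001 0 -1"

```text
time_s: 20.52
eef_pos: [544.1, 168.5, 159.8]
ee_rot: [0.001, -0.118, 0.993, -0.0]
force: [0.3, 0.4, -0.2]
grip_width: 0.074
grip_force: 29.6
```

Run:
```python
from mv import *
from fit import disc
p,r=pose();m=r.as_matrix();C=p+36*m[:,2];y=m[:,1];yaw=np.arctan2(y[1],y[0])
print(p,yaw);delta([543.8,169,130],frame(.235+np.pi/2,0))
out=[]
for n,(r0,c0) in(('side',(130,245)),('top',(165,150))):
    c=capture(n);S=6;o=cv2.resize(c['img'],None,fx=S,fy=S,interpolation=cv2.INTER_CUBIC)
    P=disc(*C,yaw,np.arcsin(y[2]),42)
    for Q,col in((P[:60],(255,0,0)),(P[60:],(255,255,0))):
        cv2.polylines(o,[np.round((proj(c,Q)+.5)*S-.5).astype(np.int32)],True,col,1)
    out.append(o[r0*S:(r0+75)*S,c0*S:(c0+65)*S])
cv2.imwrite('pics/p3.png',np.hstack(out)[:,:,::-1])
```

```text
[544.06120848 168.51997627 159.79006182] 1.8066987876229217
[ 0.0005  0.0013  0.0745 -0.0002  0.0009  0.0006] mm 30 deg 0.1
```

View pics/p3.png

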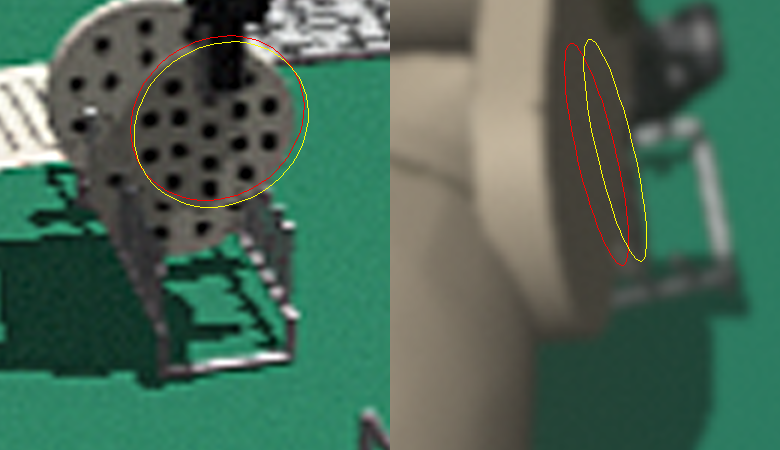

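In the side crop the small plate's hole pattern is centred at (210,130), against (219,122) for the model. It therefore sits about 4 mm towards -x and 4 mm lower than assumed, so I correct by 4 mm and lower it.

Call:
jog_arm:
  series: "-0.01 0.001 0 0 0 0 -1;-0.01 0.001 0 0 0 0 -1;-0.01 0.001 0.02 0 0 0 -1;-0.01 0.001 0.04 0 0 0 -1;-0.01 0.001 0.06 0 0 0 -1;-0.01 0.001 0.075 0 0 0 -1;-0.01 0.001 0.075 0 0 0 -1"

```text
time_s: 21.5
eef_pos: [547.3, 170.1, 128.6]
ee_rot: [-0.0, -0.118, 0.993, -0.0]
force: [0.6, -0.4, -1.6]
grip_width: 0.073
grip_force: 29.6
```

Call:
jog_arm:
  series: "0 0 0.015 0 0 0 -1;0 0 0.03 0 0 0 -1;0 0 0.045 0 0 0 -1;0 0 0.06 0 0 0 -1;0 0 0.065 0 0 0 -1;0 0 0.065 0 0 0 -1"

```text
time_s: 22.25
eef_pos: [547.5, 170.1, 103.1]
ee_rot: [0.0, -0.118, 0.993, -0.0]
force: [0.7, 0.5, -0.9]
grip_width: 0.076
grip_force: 29.6
```

Call:
jog_arm:
  series: "0 0 0.004 0 0 0 -1;0 0 0.008 0 0 0 -1;0 0 0.011 0 0 0 -1;0 0 0.011 0 0 0 -1"

```text
time_s: 22.75
eef_pos: [547.5, 170.1, 98.7]
ee_rot: [0.0, -0.118, 0.993, -0.0]
force: [-0.2, 0.2, -0.7]
grip_width: 0.072
grip_force: 29.6
```

Call:
jog_arm:
  series: "0 0 0.003 0 0 0 -1;0 0 0.006 0 0 0 -1;0 0 0.008 0 0 0 -1;0 0 0.009 0 0 0 -1;0 0 0.009 0 0 0 -1"

```text
time_s: 23.38
eef_pos: [548.0, 170.2, 95.7]
ee_rot: [0.001, -0.118, 0.993, -0.0]
force: [1.6, -0.7, 4.9]
grip_width: 0.074
grip_force: 30.4
```

Call:
jog_arm:
  series: "0 0 0.002 0 0 0 -1;0 0 0.002 0 0 0 -1;0 0 0.002 0 0 0 -1"

```text
time_s: 23.75
eef_pos: [548.4, 170.2, 95.0]
ee_rot: [0.002, -0.118, 0.993, -0.0]
force: [4.2, 0.1, 5.7]
grip_width: 0.077
grip_force: 30.5
```

Run:
```python
from mv import *
from fit import *
s=sense();print(s['force'],pose()[0])
c=capture('side');t=capture('top')
for n,k in(('side',c),('top',t)):
    for l in('plate_small','plate_large','bay_far','bay_loop','plate_mid'):print(n,l,[(np.round(q['point'],1).tolist(),round(q['confidence'],2)) for q in mark_of(l,k)][:6])
ry=np.array([-np.sin(.235),np.cos(.235),0])
P=np.array([[527,239,57]])-72*ry;print('exp small',proj(c,P),proj(t,P),'large',proj(c,P*[1,1,0]+[0,0,73]+144*ry))
```

```text
[4.21604631 0.1019713  5.6977917 ] [548.43698215 170.20709983  95.01582654]
side plate_small [([365.5, 275.6], 0.98), ([274.2, 171.0], 0.86), ([341.4, 209.9], 0.68), ([301.6, 273.1], 0.59)]
side plate_large [([146.7, 269.9], 0.8), ([307.6, 326.5], 0.5)]
side bay_far [([181.2, 278.3], 0.7)]
side bay_loop [([160.2, 269.1], 0.54)]
side plate_mid [([161.6, 271.4], 0.64)]
top plate_small [([267.6, 418.1], 0.98), ([307.2, 341.0], 0.75), ([215.8, 382.6], 0.63), ([197.4, 190.8], 0.55)]
top plate_large [([138.1, 330.6], 0.49)]
top bay_far [([200.1, 196.2], 0.56)]
top bay_loop [([172.3, 285.7], 0.41)]
top plate_mid []
exp small [[280.64588135 170.93632432]] [[191.65473633 197.10969224]] large [[268.5810864 145.1461558]]
```

The +x reaction means the plate touches the -x rail first, so lift 1 mm, shift 2 mm towards +x and seat it again.

Call:
jog_arm:
  series: "0 0 -0.005 0 0 0 -1;-0.006 0 -0.005 0 0 0 -1;-0.006 0 0 0 0 0 -1;-0.006 0 0.003 0 0 0 -1;-0.006 0 0.005 0 0 0 -1;-0.006 0 0.005 0 0 0 -1"

```text
time_s: 25.1
eef_pos: [550.1, 170.8, 93.6]
ee_rot: [0.001, -0.118, 0.993, -0.0]
force: [-2.9, -0.8, 12.9]
grip_width: 0.078
grip_force: 31.6
```

Run:
```python
from mv import *
from fit import disc
print(sense()['force']);c=capture('side');S=10;o=cv2.resize(c['img'],None,fx=S,fy=S,interpolation=cv2.INTER_CUBIC)
ry=np.array([-np.sin(.235),np.cos(.235),0]);rx=np.array([ry[1],-ry[0],0])
C=np.array([527,239,57])-72*ry
for P,col in((disc(*C,1.806,0,42)[60:],(255,255,0)),):
    cv2.polylines(o,[np.round((proj(c,P)+.5)*S-.5).astype(np.int32)],True,col,1)
q=(proj(c,C-3.5*ry)[0]+.5)*S-.5;cv2.circle(o,(int(q[0]),int(q[1])),3,(255,0,0),-1)
cv2.imwrite('pics/p4.png',o[1450:2000,2450:3150,::-1])
```

```text
[-2.9052585  -0.75006029 12.92364916]
```

View pics/p4.png

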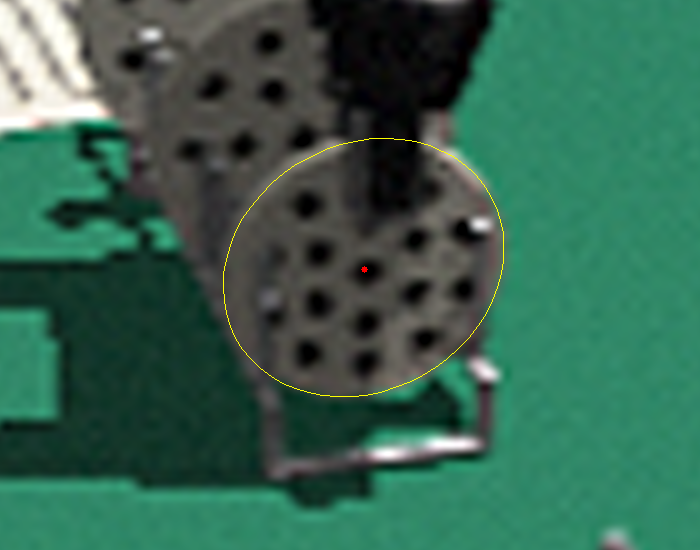

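The centre hole at (366,270) coincides with the expected seated centre (364,269), and the plate bears on both rails. Release.

Call:
jog_arm:
  series: "0 0 0 0 0 0 -1;0 0 -0.002 0 0 0 -0.8;0 0 -0.002 0 0 0 -0.5;0 0 -0.002 0 0 0 -0.4;0 0 -0.002 0 0 0 -0.4;0 0 -0.002 0 0 0 -0.4"
  grip_force: 25

```text
time_s: 25.9
eef_pos: [549.8, 170.7, 93.1]
ee_rot: [0.0, -0.118, 0.993, -0.0]
force: [0.1, 0.1, -0.5]
grip_width: 0.302
grip_force: 0.0
```

Call:
jog_arm:
  series: "0 0 -0.04 0 0 0 -0.4;0 0 -0.1 0 0 0 -0.4;0 0 -0.2 0 0 0 -0.4;0 0 -0.3 0 0 0 -0.4;0 0 -0.35 0 0 0 -0.4;0 0 -0.35 0 0 0 -0.4;0 0 -0.35 0 0 0 -0.4;0 0 -0.35 0 0 0 -0.4"

```text
time_s: 26.9
eef_pos: [549.5, 170.7, 232.2]
ee_rot: [-0.001, -0.118, 0.993, -0.0]
force: [0.3, -0.6, 0.0]
grip_width: 0.302
grip_force: 0.0
```

Run:
```python
from mv import *
from fit import *
c=capture('side');t=capture('top')
ry=np.array([-np.sin(.235),np.cos(.235),0]);O=np.array([527,239,0])
M={l:(O+s*72*ry+[0,0,z],r) for l,s,z,r in(('large',1,73,55),('small',-1,57,42),('mid',0,65,48))}
for k,n in((c,'side'),(t,'top')):
    for l in('plate_small','plate_large','plate_mid'):
        for q in regions_of(l,k):
            for m,(C,r) in M.items():
                h=hull(k,disc(*C,1.806,0,r))>.5;i=(h&q['region']).sum()/(h|q['region']).sum()
                if i>.4:
                    ys,xs=np.nonzero(h);y2,x2=np.nonzero(q['region'])
                    print(n,l,m,round(i,2),'exp',ys.min(),ys.max(),xs.min(),xs.max(),'got',y2.min(),y2.max(),x2.min(),x2.max())
a=cv2.resize(c['img'][125:200,235:310],None,fx=5,fy=5);b=cv2.resize(t['img'][165:240,95:170+45],None,fx=3.5,fy=5)
cv2.imwrite('pics/end.png',np.hstack([a,b])[:,:,::-1]);print(sense()['force'])
```

```text
side plate_small small 0.84 exp 158 184 267 294 got 158 183 268 294
side plate_large large 0.53 exp 129 161 252 285 got 129 156 253 284
side plate_mid mid 0.58 exp 143 172 259 289 got 143 167 260 289
top plate_small small 0.88 exp 180 214 186 197 got 180 213 186 197
[ 0.72811831 -0.71669026  0.58391296]
```

Masks of all three plates match their expected outlines to about 1 px in the side view, and the small plate's does in the top view too. Handing in.

```bash
python3 -c "
from rig import *
print(finish_job())"
```

```text
the job is handed in; nothing more can be done
None
```

The job is handed in: the larger plate stands in the end bay by the loop and the smaller one in the opposite end bay, both lowered onto the rails before release and within about 1 px of their expected outlines in the last pictures; the hand-in returned no verdict.

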